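Put the lens tubes away by size

TASK

Put the four lens tubes (the plain round black tubes) away by size, each upright and flat on the floor of its own storage cup: the smallest tube in the smallest cup, the next in the next larger, and so on up to the largest in the largest. Keep the tubes upright all the way, and leave the two post holders with the thumbscrews standing where they are.

Things in the scene. Friction and masses are not known exactly. Their poses are not given: they have to be found in the camera images.
- tube_18: the smallest (half-inch) lens tube: a plain black round tube standing on end on the bench, open at the top with a dark lens across its bore, outer diameter 18 mm, 36 mm tall, about 20 g; origin: centre of its underside, z up along its axis; round, so its yaw does not matter
- tube_31: the second smallest (one-inch) lens tube: a plain black round tube standing on end on the bench, open at the top with a dark lens across its bore, outer diameter 31 mm, 29 mm tall, about 40 g; origin: centre of its underside, z up along its axis; round, so its yaw does not matter
- tube_43: the second largest (one-and-a-half-inch) lens tube: a plain black round tube standing on end on the bench, open at the top with a dark lens across its bore, outer diameter 43 mm, 40 mm tall, about 70 g; origin: centre of its underside, z up along its axis; round, so its yaw does not matter
- tube_56: the largest (two-inch) lens tube: a plain black round tube standing on end on the bench, open at the top with a dark lens across its bore, outer diameter 56 mm, 46 mm tall, about 120 g; origin: centre of its underside, z up along its axis; round, so its yaw does not matter
- cup_18: the smallest of four shallow round aluminium storage cups fixed on the bench, for the 18 mm tube: outer diameter 42 mm, 7 mm high, wall 4 mm, well 34 mm across, with a pale grey lining, well floor 2 mm above the bench (rim 5 mm above that floor); origin: centre of its underside on the bench, z up
- cup_31: the second smallest of four shallow round aluminium storage cups fixed on the bench, for the 31 mm tube: outer diameter 55 mm, 7 mm high, wall 4 mm, well 47 mm across, with a pale grey lining, well floor 2 mm above the bench (rim 5 mm above that floor); origin: centre of its underside on the bench, z up
- cup_43: the second largest of four shallow round aluminium storage cups fixed on the bench, for the 43 mm tube: outer diameter 67 mm, 7 mm high, wall 4 mm, well 59 mm across, with a pale grey lining, well floor 2 mm above the bench (rim 5 mm above that floor); origin: centre of its underside on the bench, z up
- cup_56: the largest of four shallow round aluminium storage cups fixed on the bench, for the 56 mm tube: outer diameter 80 mm, 7 mm high, wall 4 mm, well 72 mm across, with a pale grey lining, well floor 2 mm above the bench (rim 5 mm above that floor); origin: centre of its underside on the bench, z up
- post_holder_a: a bystander: an optical post holder, a black upright cylinder 30 mm in diameter and 50 mm tall with a brass-coloured thumbscrew out of its side near the top, 35x44x50 mm over all, standing loose on the bench; origin: centre of its bounding box's underside, the cylinder's axis 2 mm to its -x and 7 mm to its +y, the thumbscrew to its -y
- post_holder_b: a bystander: an optical post holder, a black upright cylinder 30 mm in diameter and 50 mm tall with a brass-coloured thumbscrew out of its side near the top, 35x44x50 mm over all, standing loose on the bench; origin: centre of its bounding box's underside, the cylinder's axis 2 mm to its -x and 7 mm to its +y, the thumbscrew to its -y
Not all that is in view belongs to the job. Several things have the shape of the tube_18; the one meant has the colours described above. Leave any green look-alike of the tube_56 alone.

How it is judged:
At the end, for the whole second after the job is handed in: Each lens tube stands upright (within 0.1 rad), released and at rest on the well floor of the cup of its size (underside below 4.5 mm over the bench, centre within 10 mm of the cup's: anywhere flat in the well); both post holders upright within 12 mm of their start (horizontal distance between tube_18 and cup_18 below 0.01 m and z of tube_18 in the frame of cup_18 below 0.0045 m and angle between each of tube_18, tube_31, tube_43, tube_56's own z axis and vertical below 0.1 rad and linear speed of each of tube_18, tube_31, tube_43, tube_56 below 0.02 m/s and horizontal distance between tube_31 and cup_31 below 0.01 m and z of tube_31 in the frame of cup_31 below 0.0045 m and horizontal distance between tube_43 and cup_43 below 0.01 m and z of tube_43 in the frame of cup_43 below 0.0045 m and horizontal distance between tube_56 and cup_56 below 0.01 m and z of tube_56 in the frame of cup_56 below 0.0045 m and distance of each of post_holder_a, post_holder_b from where it was at the start of the episode below 0.012 m and angle between each of post_holder_a, post_holder_b's own z axis and vertical below 0.15 rad); the robot touches nothing.
It fails at once if a lens tube is tipped over (more than 35 degrees from upright) (angle between any of tube_18, tube_31, tube_43, tube_56's own z axis and vertical above 0.61 rad).
It fails at once if a post holder is moved by more than 12 mm or tipped (distance of any of post_holder_a, post_holder_b from where it was at the start of the episode above 0.012 m or angle between any of post_holder_a, post_holder_b's own z axis and vertical above 0.15 rad).
It also fails if it takes over 96 s, if anything falls off the work surface, if the arm or the gripper's body presses on something with over 40 N, if the wrist force passes 120 N, or if a joint passes its speed limit or range.

ROBOT

A 6-joint arm with a two-finger parallel gripper is mounted at the origin on a cart in front of the work surface, level with it; the furniture and walls round the work are solid. World frame = base frame: x ahead of the robot, y to its left, z up, the work surface at z = 0. Lengths are in m, angles in rad, forces in N, time in s.
With the tool pointing down it reaches from about 0.35 to 0.975 m from the base axis. Payload 4.9 kg.
Tool frame: the origin (TCP) lies midway between the tips of the shut fingers; the grasp point (between the pads) lies 19 mm behind it; z points along the fingers, y is the line along which they close (so a half turn about z gives the same grasp; the last joint's range is limited). The gripper opens to 85 mm and grips with 20 to 120 N. Pads are 22 mm wide; open, the fingers measure 114 mm over their backs; the gripper's body (76 mm by 85 mm) begins 54 mm behind the grasp point. The pads swing forward as they close: fully open they stand 13 mm farther back than shut.
Start: joints at [-1.408, 0.053, 1.613, -0, 1.476, -0.119], TCP at [0.174, -0.6, 0.231] pointing down, gripper open.
Joint ranges: [-3.01, 3.01], [-1.01, 2.22], [0.06, 2.58], [-1.02, 4.17], [0.09, 2.62], [-3.14, 3.14]. Speed limits (rad/s): [2.57, 2.57, 3.14, 3.14, 3.14, 3.14].

INTERFACE

Orientations are given as a unit quaternion [w, x, y, z].
In Python, from plant import * gives the robot as it stands.
- The arm moves only by the tool jog_arm, never from a script. Its argument "targets" is a list of rows, each a list of 3 entries, a list of its own where there are three numbers: the shift along the tool's x, y, z in units of 25 mm (1.0 is 25 mm), then the turn, a rotation vector about the tool's x, y, z in units of 8 degrees (1.0 is 8 degrees), then the opening in per cent of the stroke, from 0 (shut) to 100 (fully open). A call has 1 to 8 rows; each row is the pose to reach, as a shift and turn from the pose commanded when the call began, along the tool's axes at that moment; what a row does not reach only later rows make up. A row lasts 1/8 s, in which the tool goes at most 62.5 mm and 10.7 degrees, less where a joint would pass 70% of its speed; a pose out of reach is approached as far as the arm can. A call with a gripper value outside its range is refused whole. The fingers move at their own pace and stop on an object; the grip force is fixed at half the most. Time passes only in rows, so rows that repeat a pose let the fingers close. It gives the time, the measured TCP pose, the force, the opening and the grip force at its end, in the units of the state.
- state(): the state, without advancing time (a new reading comes with each control period).
- grab_frame(name): name is "side" or "top"; returns (picture, depth): 420x560x3 uint8, red, green, blue; 420x560 float32, m along the optical axis (not along the pixel's ray), 0 where there is no reading.
- camera_params(name): a dict with "fovy" (degrees; the focal length in pixels is half the picture's height over the tangent of half this angle, whatever the lens; pixels are square), "cx", "cy" (the principal point, pixels), "rvec" (rotation vector, rad) and "tvec" (3), from world to camera coordinates, as OpenCV has them. Camera axes: x right, y down, z forward; pixel columns grow to the right and rows downward; lengths in m; the calibration is good to about 2 mm. A picture is of the moment at which its call begins. camera_params takes no time and is no camera call.
- job_done(): hands the job in; it is judged then, once.
The state is a dict: "time": time; "joint_pos": joint angles; "joint_vel": joint speeds; "joint_efforts": joint torques, N m; "tool_pos": TCP position; "tool_rot": TCP orientation; "contact_force": force on the tool from outside, world axes, zero at the start; "ft_torque": the same for the moment, N m; "gripper_width": opening from 0.0 (shut) to 1.0 (fully open); "grasp_force": force on a finger pad.
Only numpy, scipy, OpenCV 4.12 (cv2) and the standard library are available. Lean on these libraries where they do the work, as an engineer would, in place of code of your own. Each camera call takes 0.05 s, during which the arm holds its last target. There are 200 camera calls.

## Working session

There is one attempt and no reset: what is moved stays moved. The work goes in short steps, Python scripts to look and compute and a tool call to move; the robot and the scene stay as the last step left them, time stands still between calls to the robot, and variables do not carry over. Pictures are saved under pics/ and viewed, at most 14 in all, crops included, and the job is handed in when it is done.

Besides the shell and the picture viewer there is one more tool, called after "Call:" by a JSON object that holds its "api" and its "payload", one argument or row to a line. jog_arm: Moves the arm, as the interface text tells. Its arguments: {"type":"object","properties":{"targets":{"type":"array"}},"required":["targets"]}

```bash
mkdir -p pics; ls; python3 - <<'E'
from plant import *
import cv2,numpy as np
for n in("top","side"):
    p,d=grab_frame(n); cv2.imwrite(f"pics/{n}0.png",p[:,:,::-1]); np.savez(f"{n}0.npz",p=p,d=d); print(n,camera_params(n))
s=state();print(s)
E
```

```text
pics
top {'fovy': 45.24365534816443, 'cx': 285.29031794452936, 'cy': 210.89446491062353, 'rvec': array([ 2.19434414, -2.20123228,  0.08317749]), 'tvec': array([-0.03084705,  0.48901034,  1.06524423])}
side {'fovy': 55.425926405803686, 'cx': 281.4985151313966, 'cy': 210.019836306598, 'rvec': array([ 2.11464604, -0.08929653,  0.01791795]), 'tvec': array([-0.47592277,  0.05569483,  0.93709978])}
{'time': 0.1, 'joint_pos': array([-1.40798309e+00,  5.32950266e-02,  1.61415427e+00, -3.71538607e-05,
        1.47600592e+00, -1.19019073e-01]), 'joint_vel': array([ 0.00037546,  0.00042105, -0.00184824, -0.00084   ,  0.00053246,
        0.00031167]), 'joint_efforts': array([-1.50898554e-04, -3.94906211e+01, -3.71364284e+01, -2.01501416e-04,
        3.92839414e-03, -8.85231941e-06]), 'tool_pos': array([ 0.17370925, -0.59978649,  0.23018481]), 'tool_rot': array([-9.30653620e-04,  9.90087059e-01,  1.40451942e-01, -3.88781771e-05]), 'contact_force': array([ 0.83702972, -0.11382708, -0.14731691]), 'ft_torque': array([-0.02547714,  0.02746445,  0.04479165]), 'grasp_force': 0.0, 'gripper_width': 1.0013048631950612}
```

View pics/top0.png

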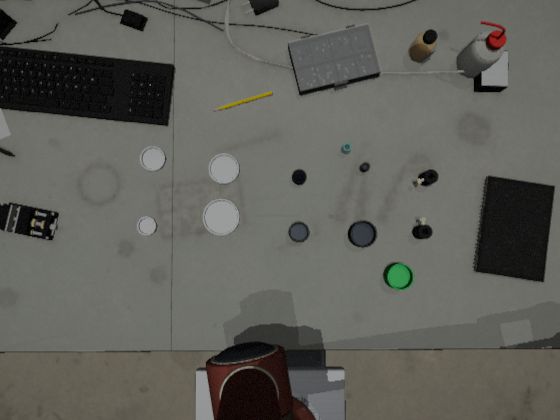

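View pics/side0.png

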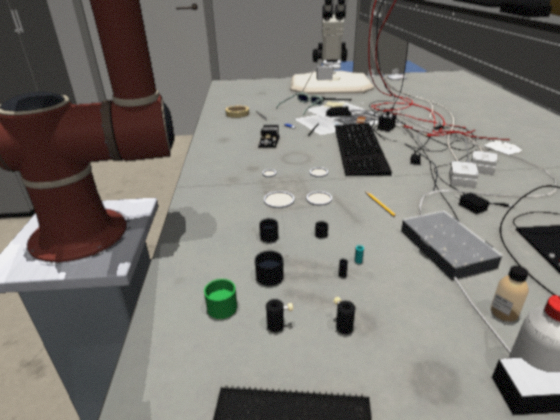

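The top view shows cups at (147,226), (152,158), (224,168) and (221,217). Black tubes are at (364,167), (299,177), (299,232) and (362,234). The post holders are at (428,178) and (422,230), with a teal decoy at (347,148) and a green one at (398,276). Next I measure both views.

```bash
cat >h.py <<'E'
import cv2,numpy as np
from plant import *
def cam(n):
    c=camera_params(n);R=cv2.Rodrigues(c["rvec"])[0];f=210/np.tan(np.radians(c["fovy"]/2));return R,np.array(c["tvec"]),f,c["cx"],c["cy"]
def plane(n,u,v,z):
    R,t,f,cx,cy=cam(n);o=-R.T@t;d=R.T@np.array([(u-cx)/f,(v-cy)/f,1]);return o+d*(z-o[2])/d[2]
def cloud(n,d):
    R,t,f,cx,cy=cam(n);v,u=np.mgrid[:420,:560];P=np.stack([(u-cx)/f*d,(v-cy)/f*d,d],-1);return (P-t)@R
def px(n,P):
    R,t,f,cx,cy=cam(n);q=R@np.array(P)+t;return q[0]/q[2]*f+cx,q[1]/q[2]*f+cy
E
python3 - <<'E'
from h import *
z=np.load("top0.npz");W=cloud("top",z["d"]);p=z["p"]
print("focal",cam("top")[2], "bench z",np.median(W[250:300,200:300,2]))
m=((W[...,2]>.012)&(W[...,2]<.07)).astype(np.uint8)
n,l,s,c=cv2.connectedComponentsWithStats(m)
for i in range(1,n):
    if s[i,4]>20 and 100<c[i][1]<300 and 130<c[i][0]<450:
        q=W[l==i];h=np.percentile(q[:,2],90);r=q[q[:,2]>h-.006]
        print("obj",c[i].round(1),s[i,4],"h",h.round(4),"ext",np.ptp(r[:,:2],axis=0).round(3),"mid",((r.max(0)+r.min(0))/2)[:2].round(4),"rgb",p[l==i].mean(0).round())
b=(p.min(2)>150).astype(np.uint8)
n,l,s,c=cv2.connectedComponentsWithStats(b)
for i in range(1,n):
    if s[i,4]>100 and 120<c[i][0]<260 and 120<c[i][1]<260: print("cup px",c[i].round(1),s[i],"xy",plane("top",*c[i],.003)[:2].round(4),"diam",2*np.sqrt(s[i,4]/np.pi)*1.06/cam("top")[2])
crop=cv2.resize(p[130:300,130:450,::-1],None,fx=2.5,fy=2.5,interpolation=cv2.INTER_CUBIC);cv2.imwrite("pics/c.png",cv2.convertScaleAbs(crop,alpha=1.6))
E
```

```text
focal 503.9513741350674 bench z 0.000499169150060769
obj [346.3 147.1] 74 h 0.0377 ext [0.017 0.018] mid [ 0.6247 -0.1636] rgb [67. 97. 94.]
obj [364.8 166.1] 69 h 0.0372 ext [0.015 0.016] mid [ 0.5835 -0.2024] rgb [40. 42. 41.]
obj [298.9 175.9] 155 h 0.0307 ext [0.029 0.03 ] mid [ 0.5633 -0.0617] rgb [23. 23. 25.]
obj [427.7 176.9] 254 h 0.0515 ext [0.028 0.042] mid [ 0.56   -0.3316] rgb [37. 36. 33.]
obj [422.8 229.7] 261 h 0.0518 ext [0.044 0.031] mid [ 0.4515 -0.3218] rgb [36. 36. 33.]
obj [298.5 231.3] 326 h 0.0406 ext [0.042 0.04 ] mid [ 0.4452 -0.0595] rgb [57. 60. 64.]
obj [362.5 233.2] 609 h 0.0459 ext [0.054 0.055] mid [ 0.4406 -0.194 ] rgb [44. 48. 52.]
obj [399.  275.6] 649 h 0.0459 ext [0.054 0.055] mid [ 0.3511 -0.2702] rgb [ 41. 116.  60.]
cup px [153.2 161.9] [143 155  21  15 188] xy [0.597 0.254] diam 0.03254252262588745
cup px [223.5 169.1] [211 157  27  26 502] xy [0.581  0.1015] diam 0.053177038767241634
cup px [220.9 216.9] [205 202  33  32 781] xy [0.4769 0.1066] diam 0.06632813831532466
cup px [146.8 225.8] [140 219  15  15 161] xy [0.4583 0.2659] diam 0.030115163742077303
```

View pics/c.png

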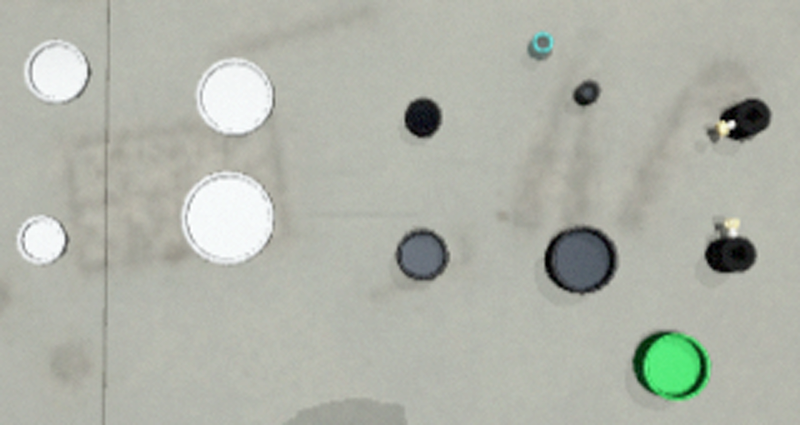

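The enlarged crop confirms it: the cup rings are centred near (153,158), (224,168.6), (221,216.8) and (147,226), and the tubes sit where I had them. I'll refine the cups and cross-check with the side view.

```bash
python3 - <<'E'
from h import *
g={"c18":(.4583,.2659,.007),"c31":(.605,.254,.007),"c43":(.581,.1015,.007),"c56":(.4769,.1066,.007),"t18":(.5835,-.2024,.036),"t31":(.5633,-.0617,.029),"t43":(.4452,-.0595,.04),"t56":(.4406,-.194,.046)}
for n in("top","side"):
    p=np.load(n+"0.npz")["p"];g8=p.min(2) if 1 else 0
    for k,q in g.items():
        u,v=map(int,px(n,q)); w=26; a=p[v-w:v+w,u-w:u+w]
        if k[0]=="c": m=a.min(2)>(135 if n=="top" else 150)
        else: m=a.max(2)<85
        cs,_=cv2.findContours(m.astype(np.uint8),0,1)
        c=min((c for c in cs if cv2.contourArea(c)>40),key=lambda c:np.hypot(*(np.array(cv2.boundingRect(c)[:2])+np.array(cv2.boundingRect(c)[2:])/2-w)),default=None)
        if c is None: print(n,k,"none");continue
        x,y,bw,bh=cv2.boundingRect(c); uc,vc=x+(bw-1)/2+u-w,y+(bh-1)/2+v-w
        if k[0]=="t": print(n,k,(uc,vc,bw,bh),"at half height",plane(n,uc,vc,q[2]/2)[:2].round(4))
        else: print(n,k,(uc,vc,bw,bh),plane(n,uc,vc,.006)[:2].round(4))
E
```

```text
top c18 (146.0, 225.0, 19, 19) [0.4599 0.267 ]
top c31 (152.0, 158.5, 25, 22) [0.604  0.2559]
top c43 (223.5, 167.5, 30, 30) [0.5841 0.1012]
top c56 (220.5, 216.5, 36, 36) [0.4777 0.1072]
top t18 (364.0, 167.0, 11, 11) at half height [ 0.583  -0.2023]
top t31 (299.0, 176.5, 15, 16) at half height [ 0.5631 -0.0622]
top t43 (298.5, 231.5, 22, 22) at half height [ 0.4446 -0.0603]
top t56 (361.5, 233.5, 30, 28) at half height [ 0.4398 -0.1942]
side c18 (267.5, 170.5, 52, 52) [0.4553 0.276 ]
side c31 (317.5, 169.5, 52, 52) [0.6038 0.265 ]
side c43 (317.5, 195.5, 52, 52) [0.5804 0.1083]
side c56 (277.5, 196.5, 52, 52) [0.475  0.1148]
side t18 (343.0, 268.0, 9, 19) at half height [ 0.5835 -0.2054]
side t31 (321.0, 230.0, 13, 17) at half height [ 0.5623 -0.0652]
side t43 (268.5, 230.5, 18, 24) at half height [ 0.4441 -0.0628]
side t56 (269.0, 266.5, 29, 32) at half height [ 0.4395 -0.1926]
```

Call:
{"api": "jog_arm", "payload": {
  "targets": [
    [[2.4,-2.0,0.6],[0,0,0.5],100],
    [[4.8,-4.0,1.2],[0,0,1.0],100],
    [[7.2,-6.0,1.8],[0,0,1.5],100],
    [[9.6,-8.0,2.4],[0,0,2.02],100],
    [[12,-10.2,3.2],[0,0,2.02],100],
    [[14.77,-12.62,4.0],[0,0,2.02],100],
    [[14.77,-12.62,4.0],[0,0,2.02],100],
    [[14.77,-12.62,4.0],[0,0,2.02],100]
  ]
}}

```text
time: 1.1
tool_pos: [0.4413, -0.1925, 0.1306]
tool_rot: [0.0, 1.0, -0.0, 0.0]
contact_force: [0.4, -1.0, 0.3]
gripper_width: 1.0
grasp_force: 0.0
```

Call:
{"api": "jog_arm", "payload": {
  "targets": [
    [[-0.04,0.06,2],[0,0,0],100],
    [[-0.04,0.06,3.5],[0,0,0],100],
    [[-0.04,0.06,4.9],[0,0,0],100],
    [[-0.04,0.06,4.9],[0,0,0],100],
    [[-0.04,0.06,4.9],[0,0,0],40],
    [[-0.04,0.06,4.9],[0,0,0],40],
    [[-0.04,0.06,4.9],[0,0,0],40],
    [[-0.04,0.06,4.9],[0,0,0],40]
  ]
}}

```text
time: 2.1
tool_pos: [0.4416, -0.1974, 0.0113]
tool_rot: [0.001, 1.0, -0.0, 0.002]
contact_force: [-0.5, 0.8, 6.4]
gripper_width: 0.646
grasp_force: 63.9
```

Call:
{"api": "jog_arm", "payload": {
  "targets": [
    [[0,0,-0.5],[0,0,0],40],
    [[0,0,-1.5],[0,0,0],40],
    [[0,0,-2.8],[0,0,0],40],
    [[0,0,-4],[0,0,0],40],
    [[0,0,-4],[0,0,0],40],
    [[0,0,-4],[0,0,0],40]
  ]
}}

```text
time: 2.85
tool_pos: [0.439, -0.1956, 0.1077]
tool_rot: [-0.0, 1.0, -0.0, -0.001]
contact_force: [-1.6, -0.4, -1.5]
gripper_width: 0.644
grasp_force: 63.6
```

```bash
python3 - <<'E'
from h import *
p,d=grab_frame("side");cv2.imwrite("pics/s1.png",cv2.resize(p[100:350,180:400,::-1],None,fx=2,fy=2))
s=state();print(s["tool_pos"],s["contact_force"],s["grasp_force"],s["gripper_width"],s["tool_rot"])
E
```

```text
[ 0.43867641 -0.19541485  0.1071228 ] [-0.26662982 -0.12866133 -1.29553147] 63.597118165344 0.6459440388218893 [-7.73796206e-04  9.99998963e-01 -1.41610416e-04 -1.20609451e-03]
```

View pics/s1.png

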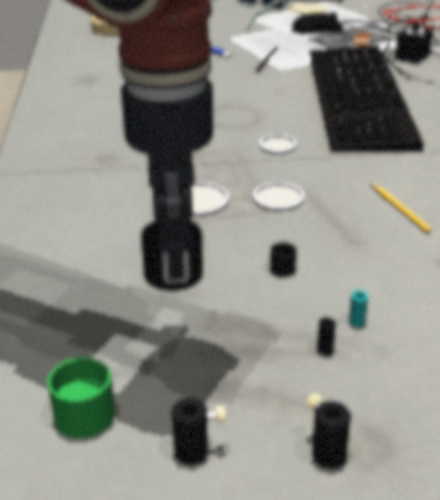

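Call:
{"api": "jog_arm", "payload": {
  "targets": [
    [[0.3,-2.2,0],[0,0,0],40],
    [[0.6,-4.5,0],[0,0,0],40],
    [[0.9,-6.7,0],[0,0,0],40],
    [[1.2,-9,0],[0,0,0],40],
    [[1.4,-11,0],[0,0,0],40],
    [[1.55,-12.1,0],[0,0,0],40],
    [[1.55,-12.1,0],[0,0,0],40],
    [[1.55,-12.1,1],[0,0,0],40]
  ]
}}

```text
time: 3.9
tool_pos: [0.4797, 0.1061, 0.0843]
tool_rot: [0.0, 1.0, 0.0, 0.001]
contact_force: [-0.3, 0.4, -1.1]
gripper_width: 0.647
grasp_force: 64.0
```

Call:
{"api": "jog_arm", "payload": {
  "targets": [
    [[0,0,1],[0,0,0],40],
    [[0,0,2],[0,0,0],40],
    [[0,0,2.6],[0,0,0],40],
    [[0,0,2.7],[0,0,0],40],
    [[0,0,2.7],[0,0,0],40],
    [[0,0,2.7],[0,0,0],40]
  ]
}}

```text
time: 4.65
tool_pos: [0.4796, 0.1064, 0.0174]
tool_rot: [-0.0, 1.0, -0.0, 0.001]
contact_force: [0.6, 0.3, -0.8]
gripper_width: 0.648
grasp_force: 63.9
```

Call:
{"api": "jog_arm", "payload": {
  "targets": [
    [[0,0,0.1],[0,0,0],40],
    [[0,0,0.16],[0,0,0],40],
    [[0,0,0.16],[0,0,0],40]
  ]
}}

```text
time: 5.03
tool_pos: [0.479, 0.1065, 0.0133]
tool_rot: [0.0, 1.0, -0.0, 0.0]
contact_force: [-2.5, -0.5, 5.8]
gripper_width: 0.642
grasp_force: 64.5
```

Call:
{"api": "jog_arm", "payload": {
  "targets": [
    [[0,0,0],[0,0,0],100],
    [[0,0,0],[0,0,0],100],
    [[0,0,0],[0,0,0],100],
    [[0,0,0],[0,0,0],100],
    [[0,0,-1.5],[0,0,0],100],
    [[0,0,-3.5],[0,0,0],100],
    [[0,0,-5],[0,0,0],100],
    [[0,0,-5],[0,0,0],100]
  ]
}}

```text
time: 6.02
tool_pos: [0.4813, 0.1066, 0.1416]
tool_rot: [-0.0, 1.0, -0.0, 0.004]
contact_force: [-0.8, 1.0, -0.5]
gripper_width: 1.0
grasp_force: 0.0
```

Call:
{"api": "jog_arm", "payload": {
  "targets": [
    [[-0.4,2,0],[0,0,0],100],
    [[-0.8,4,0],[0,0,0],100],
    [[-1.2,5.8,0],[0,0,0],100],
    [[-1.42,6.68,0],[0,0,0],100],
    [[-1.42,6.68,0.5],[0,0,0],100],
    [[-1.42,6.68,2.5],[0,0,0],100],
    [[-1.42,6.68,3],[0,0,0],100],
    [[-1.42,6.68,3],[0,0,0],100]
  ]
}}

```text
time: 7.02
tool_pos: [0.4419, -0.0595, 0.0608]
tool_rot: [-0.001, 1.0, 0.0, -0.002]
contact_force: [-0.4, -0.4, 0.5]
gripper_width: 0.995
grasp_force: 0.0
```

```bash
python3 - <<'E'
from h import *
p,d=grab_frame("side");a=p[120:330,200:400,::-1];cv2.imwrite("pics/s2.png",cv2.resize(a,None,fx=2.5,fy=2.5))
E
```

```text
(no output)
```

View pics/s2.png

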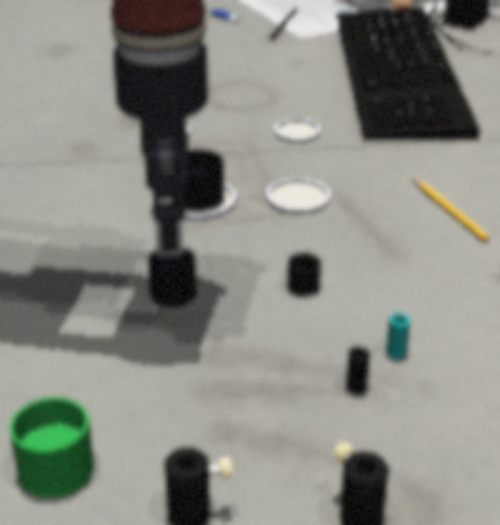

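Tube_56 stands upright in its cup (crop px ~(205,180)), and the gripper is over tube_43.

Call:
{"api": "jog_arm", "payload": {
  "targets": [
    [[0.08,0.04,1],[0,0,0],100],
    [[0.08,0.04,2.05],[0,0,0],100],
    [[0.08,0.04,2.05],[0,0,0],100],
    [[0.08,0.04,2.05],[0,0,0],25],
    [[0.08,0.04,2.05],[0,0,0],25],
    [[0.08,0.04,2.05],[0,0,0],25],
    [[0.08,0.04,2.05],[0,0,0],25],
    [[0.08,0.04,2.05],[0,0,0],25]
  ]
}}

```text
time: 8.07
tool_pos: [0.4466, -0.062, 0.013]
tool_rot: [0.0, 1.0, -0.0, 0.001]
contact_force: [-1.8, -0.3, 7.1]
gripper_width: 0.483
grasp_force: 60.6
```

Call:
{"api": "jog_arm", "payload": {
  "targets": [
    [[0,0,-0.5],[0,0,0],25],
    [[0,0,-1.5],[0,0,0],25],
    [[0,0,-2.8],[0,0,0],25],
    [[0,0,-4],[0,0,0],25],
    [[0,0,-4],[0,0,0],25]
  ]
}}

```text
time: 8.7
tool_pos: [0.4471, -0.0622, 0.1144]
tool_rot: [0.001, 1.0, -0.0, 0.003]
contact_force: [0.5, -0.3, -0.7]
gripper_width: 0.484
grasp_force: 60.7
```

Call:
{"api": "jog_arm", "payload": {
  "targets": [
    [[1.5,-1.6,0],[0,0,0],25],
    [[3,-3.2,0],[0,0,0],25],
    [[4.3,-4.8,0],[0,0,0],25],
    [[5.5,-6.55,0],[0,0,0],25],
    [[5.5,-6.55,0],[0,0,0],25],
    [[5.5,-6.55,1.5],[0,0,0],25],
    [[5.5,-6.55,2.5],[0,0,0],25],
    [[5.5,-6.55,3],[0,0,0],25]
  ]
}}

```text
time: 9.7
tool_pos: [0.5801, 0.1014, 0.033]
tool_rot: [0.0, 1.0, -0.0, -0.003]
contact_force: [-0.4, 0.0, -0.7]
gripper_width: 0.483
grasp_force: 61.0
```

Call:
{"api": "jog_arm", "payload": {
  "targets": [
    [[0,0,0.6],[0,0,0],25],
    [[0,0,0.9],[0,0,0],25],
    [[0,0,0.9],[0,0,0],25]
  ]
}}

```text
time: 10.07
tool_pos: [0.5834, 0.102, 0.0151]
tool_rot: [0.0, 1.0, -0.0, 0.001]
contact_force: [-1.3, 0.0, 3.5]
gripper_width: 0.485
grasp_force: 61.4
```

Seated (3.5 N upward). Release and go to tube_31.

Call:
{"api": "jog_arm", "payload": {
  "targets": [
    [[0,0,0],[0,0,0],100],
    [[0,0,0],[0,0,0],100],
    [[0,0,0],[0,0,0],100],
    [[0,0,0],[0,0,0],100],
    [[0,0,-1.5],[0,0,0],100],
    [[0,0,-3.5],[0,0,0],100],
    [[0,0,-4.5],[0,0,0],100],
    [[0,0,-4.5],[0,0,0],100]
  ]
}}

```text
time: 11.08
tool_pos: [0.5845, 0.1022, 0.129]
tool_rot: [-0.0, 1.0, -0.0, 0.003]
contact_force: [0.0, -0.2, -0.6]
gripper_width: 1.0
grasp_force: 0.0
```

Call:
{"api": "jog_arm", "payload": {
  "targets": [
    [[-0.3,2,0],[0,0,0],100],
    [[-0.6,4,0],[0,0,0],100],
    [[-0.8,5.8,0],[0,0,0],100],
    [[-0.8,6.6,0],[0,0,0],100],
    [[-0.8,6.6,0.5],[0,0,0],100],
    [[-0.8,6.6,2.2],[0,0,0],100],
    [[-0.8,6.6,2.5],[0,0,0],100],
    [[-0.8,6.6,2.5],[0,0,0],100]
  ]
}}

```text
time: 12.08
tool_pos: [0.5619, -0.0617, 0.0625]
tool_rot: [-0.0, 1.0, 0.001, -0.001]
contact_force: [-0.2, -0.9, 0.2]
gripper_width: 1.001
grasp_force: 0.0
```

Call:
{"api": "jog_arm", "payload": {
  "targets": [
    [[0.03,0.05,1],[0,0,0],100],
    [[0.03,0.05,2.2],[0,0,0],100],
    [[0.03,0.05,2.25],[0,0,0],100],
    [[0.03,0.05,2.25],[0,0,0],10],
    [[0.03,0.05,2.25],[0,0,0],10],
    [[0.03,0.05,2.25],[0,0,0],10],
    [[0.03,0.05,2.25],[0,0,0],10],
    [[0.03,0.05,2.25],[0,0,0],10]
  ]
}}

```text
time: 13.08
tool_pos: [0.5645, -0.0644, 0.0089]
tool_rot: [0.0, 1.0, -0.0, 0.001]
contact_force: [0.2, -0.5, 6.8]
gripper_width: 0.338
grasp_force: 59.7
```

Call:
{"api": "jog_arm", "payload": {
  "targets": [
    [[0,0,0],[0,0,0],10],
    [[0,0,-0.5],[0,0,0],10],
    [[0,0,-1.5],[0,0,0],10],
    [[0,0,-2.8],[0,0,0],10],
    [[0,0,-4],[0,0,0],10],
    [[0,0,-4],[0,0,0],10]
  ]
}}

```text
time: 13.82
tool_pos: [0.5653, -0.0646, 0.1108]
tool_rot: [0.001, 1.0, -0.0, 0.003]
contact_force: [0.4, 0.9, -1.1]
gripper_width: 0.335
grasp_force: 59.2
```

Call:
{"api": "jog_arm", "payload": {
  "targets": [
    [[0.3,-2.2,0],[0,0,0],10],
    [[0.6,-4.5,0],[0,0,0],10],
    [[0.9,-6.8,0],[0,0,0],10],
    [[1.2,-9.1,0],[0,0,0],10],
    [[1.4,-11.3,0],[0,0,0],10],
    [[1.55,-12.8,0],[0,0,0],10],
    [[1.55,-12.8,0],[0,0,0],10],
    [[1.55,-12.8,1],[0,0,0],10]
  ]
}}

```text
time: 14.82
tool_pos: [0.6031, 0.256, 0.0832]
tool_rot: [-0.0, 1.0, 0.0, 0.001]
contact_force: [-0.4, -1.0, -0.2]
gripper_width: 0.338
grasp_force: 59.3
```

Call:
{"api": "jog_arm", "payload": {
  "targets": [
    [[0,0,1],[0,0,0],10],
    [[0,0,2.2],[0,0,0],10],
    [[0,0,2.7],[0,0,0],10],
    [[0,0,2.7],[0,0,0],10]
  ]
}}

```text
time: 15.32
tool_pos: [0.6015, 0.255, 0.0138]
tool_rot: [0.0, 1.0, -0.001, -0.001]
contact_force: [-0.4, 0.3, -0.8]
gripper_width: 0.336
grasp_force: 59.5
```

Call:
{"api": "jog_arm", "payload": {
  "targets": [
    [[0,0,0.08],[0,0,0],10],
    [[0,0,0.13],[0,0,0],10],
    [[0,0,0.13],[0,0,0],10]
  ]
}}

```text
time: 15.7
tool_pos: [0.6024, 0.256, 0.012]
tool_rot: [-0.0, 1.0, -0.0, 0.0]
contact_force: [0.7, 0.4, -0.2]
gripper_width: 0.335
grasp_force: 59.5
```

Call:
{"api": "jog_arm", "payload": {
  "targets": [
    [[0,0,0.06],[0,0,0],10],
    [[0,0,0.06],[0,0,0],10]
  ]
}}

```text
time: 15.95
tool_pos: [0.6025, 0.256, 0.0109]
tool_rot: [-0.0, 1.0, -0.0, 0.0]
contact_force: [-0.7, -0.2, 4.1]
gripper_width: 0.333
grasp_force: 59.9
```

Call:
{"api": "jog_arm", "payload": {
  "targets": [
    [[0,0,0],[0,0,0],100],
    [[0,0,0],[0,0,0],100],
    [[0,0,0],[0,0,0],100],
    [[0,0,0],[0,0,0],100],
    [[0,0,-1.5],[0,0,0],100],
    [[0,0,-3.5],[0,0,0],100],
    [[0,0,-4.5],[0,0,0],100],
    [[0,0,-4.5],[0,0,0],100]
  ]
}}

```text
time: 16.95
tool_pos: [0.604, 0.2564, 0.1258]
tool_rot: [-0.001, 1.0, -0.0, 0.003]
contact_force: [0.0, -0.3, 0.5]
gripper_width: 0.999
grasp_force: 0.0
```

Call:
{"api": "jog_arm", "payload": {
  "targets": [
    [[-0.1,2.4,0],[0,0,0],100],
    [[-0.2,4.8,0],[0,0,0],100],
    [[-0.3,7.2,0],[0,0,0],100],
    [[-0.4,9.6,0],[0,0,0],100],
    [[-0.5,12,0],[0,0,0],100],
    [[-0.6,14.4,0],[0,0,0],100],
    [[-0.7,16.6,0],[0,0,0],100],
    [[-0.78,18.4,0],[0,0,0],100]
  ]
}}

```text
time: 17.95
tool_pos: [0.5809, -0.2058, 0.12]
tool_rot: [-0.001, 1.0, -0.001, -0.002]
contact_force: [-0.2, -0.1, 0.9]
gripper_width: 0.998
grasp_force: 0.0
```

Call:
{"api": "jog_arm", "payload": {
  "targets": [
    [[0,0,0.5],[0,0,0],100],
    [[0,0,2],[0,0,0],100],
    [[0,0,2.2],[0,0,0],100],
    [[0,0,2.2],[0,0,0],100]
  ]
}}

```text
time: 18.45
tool_pos: [0.5819, -0.2029, 0.0664]
tool_rot: [-0.001, 1.0, 0.0, -0.001]
contact_force: [0.6, 1.0, 0.7]
gripper_width: 1.003
grasp_force: 0.0
```

```bash
python3 - <<'E'
from h import *
p,d=grab_frame("side");a=p[120:330,220:400,::-1];cv2.imwrite("pics/s3.png",cv2.resize(a,None,fx=2.5,fy=2.5))
E
```

```text
(no output)
```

View pics/s3.png

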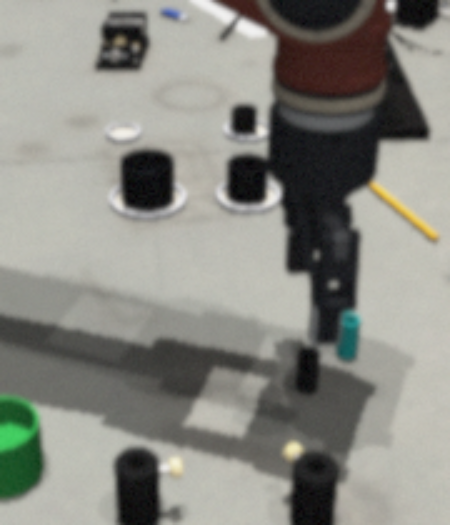

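Three tubes stand upright in their cups, and the fingers straddle tube_18 (crop px ~(307,370)) beside the teal look-alike. I'll narrow the opening, then descend.

Call:
{"api": "jog_arm", "payload": {
  "targets": [
    [[0.05,0,0],[0,0,0],60],
    [[0.05,0,0.5],[0,0,0],60],
    [[0.05,0,1.4],[0,0,0],60],
    [[0.05,0,2.1],[0,0,0],60],
    [[0.05,0,2.2],[0,0,0],60],
    [[0.05,0,2.2],[0,0,0],3],
    [[0.05,0,2.2],[0,0,0],3],
    [[0.05,0,2.2],[0,0,0],3]
  ]
}}

```text
time: 19.5
tool_pos: [0.5846, -0.2046, 0.0137]
tool_rot: [0.0, 1.0, -0.0, 0.001]
contact_force: [0.2, 0.7, 1.2]
gripper_width: 0.189
grasp_force: 58.6
```

Call:
{"api": "jog_arm", "payload": {
  "targets": [
    [[0,0,0],[0,0,0],3],
    [[0,0,0],[0,0,0],3],
    [[0,0,-0.5],[0,0,0],3],
    [[0,0,-1.5],[0,0,0],3],
    [[0,0,-2.8],[0,0,0],3],
    [[0,0,-4],[0,0,0],3],
    [[0,0,-4],[0,0,0],3]
  ]
}}

```text
time: 20.38
tool_pos: [0.5855, -0.2049, 0.1161]
tool_rot: [0.001, 1.0, -0.0, 0.003]
contact_force: [0.2, -0.7, 0.6]
gripper_width: 0.184
grasp_force: 58.5
```

Call:
{"api": "jog_arm", "payload": {
  "targets": [
    [[-0.6,-2.4,0],[0,0,0],3],
    [[-1.2,-4.8,0],[0,0,0],3],
    [[-1.8,-7.2,0],[0,0,0],3],
    [[-2.5,-9.5,0],[0,0,0],3],
    [[-3.1,-11.9,0],[0,0,0],3],
    [[-3.8,-14.2,0],[0,0,0],3],
    [[-4.4,-16.6,0],[0,0,0],3],
    [[-5.0,-18.85,0],[0,0,0],3]
  ]
}}

```text
time: 21.38
tool_pos: [0.457, 0.2686, 0.111]
tool_rot: [0.0, 1.0, -0.0, -0.001]
contact_force: [1.0, -1.1, -0.3]
gripper_width: 0.183
grasp_force: 58.6
```

Call:
{"api": "jog_arm", "payload": {
  "targets": [
    [[0,0,0],[0,0,0],3],
    [[0,0,1],[0,0,0],3],
    [[0,0,2.5],[0,0,0],3],
    [[0,0,3.2],[0,0,0],3],
    [[0,0,3.2],[0,0,0],3]
  ]
}}

```text
time: 22.0
tool_pos: [0.4574, 0.2659, 0.0305]
tool_rot: [0.001, 1.0, -0.001, -0.002]
contact_force: [0.4, -0.5, -0.4]
gripper_width: 0.188
grasp_force: 58.7
```

Call:
{"api": "jog_arm", "payload": {
  "targets": [
    [[0.06,0,0.3],[0,0,0],3],
    [[0.06,0,0.55],[0,0,0],3],
    [[0.06,0,0.55],[0,0,0],3]
  ]
}}

```text
time: 22.38
tool_pos: [0.4604, 0.2671, 0.0188]
tool_rot: [0.0, 1.0, -0.0, -0.0]
contact_force: [-0.7, -0.4, -0.5]
gripper_width: 0.186
grasp_force: 58.7
```

Call:
{"api": "jog_arm", "payload": {
  "targets": [
    [[0,0,0.08],[0,0,0],3],
    [[0,0,0.12],[0,0,0],3],
    [[0,0,0.12],[0,0,0],3]
  ]
}}

```text
time: 22.75
tool_pos: [0.4604, 0.2672, 0.0159]
tool_rot: [-0.0, 1.0, -0.0, 0.0]
contact_force: [-0.8, 0.3, -0.6]
gripper_width: 0.184
grasp_force: 58.7
```

Call:
{"api": "jog_arm", "payload": {
  "targets": [
    [[0,0,0.06],[0,0,0],3],
    [[0,0,0.06],[0,0,0],3]
  ]
}}

```text
time: 23.0
tool_pos: [0.4607, 0.2673, 0.0156]
tool_rot: [0.0, 1.0, -0.0, -0.0]
contact_force: [-4.2, -2.7, 8.0]
gripper_width: 0.186
grasp_force: 59.5
```

Call:
{"api": "jog_arm", "payload": {
  "targets": [
    [[0,0,-0.04],[0,0,0],70],
    [[0,0,-0.04],[0,0,0],70],
    [[0,0,-0.04],[0,0,0],70],
    [[0,0,-0.04],[0,0,0],70],
    [[0,0,-1],[0,0,0],70],
    [[0,0,-3],[0,0,0],70],
    [[0,0,-5],[0,0,0],70],
    [[0,0,-5],[0,0,0],70]
  ]
}}

```text
time: 24.0
tool_pos: [0.4636, 0.2685, 0.145]
tool_rot: [-0.002, 1.0, -0.0, 0.005]
contact_force: [-0.1, 0.0, -0.8]
gripper_width: 0.703
grasp_force: 0.0
```

Call:
{"api": "jog_arm", "payload": {
  "targets": [
    [[0,2.4,-0.8],[0,0,0],70],
    [[0,4.8,-1.6],[0,0,0],70],
    [[0,7.2,-2],[0,0,0],70],
    [[0,9.6,-2],[0,0,0],70],
    [[0,12,-2],[0,0,0],70],
    [[0,14.4,-2],[0,0,0],70],
    [[0,16.6,-2],[0,0,0],70],
    [[0,18,-2],[0,0,0],70]
  ]
}}

```text
time: 25.0
tool_pos: [0.4593, -0.185, 0.1879]
tool_rot: [-0.0, 1.0, -0.001, -0.001]
contact_force: [1.1, -0.0, 0.2]
gripper_width: 0.701
grasp_force: 0.0
```

```bash
python3 - <<'E'
from h import *
p,d=grab_frame("top");W=cloud("top",d)
cv2.imwrite("pics/t4.png",cv2.convertScaleAbs(cv2.resize(p[130:270,120:280,::-1],None,fx=4,fy=4),alpha=1.2))
q,_=grab_frame("side");cv2.imwrite("pics/s4.png",cv2.resize(q[140:350,220:400,::-1],None,fx=2.5,fy=2.5))
m=((W[...,2]>.015)&(W[...,2]<.07)).astype(np.uint8)
n,l,s,c=cv2.connectedComponentsWithStats(m)
for i in range(1,n):
    if s[i,4]>20 and 100<c[i][1]<300 and 130<c[i][0]<450:
        r=W[l==i];h=np.percentile(r[:,2],90);r=r[r[:,2]>h-.006]
        print(c[i].round(),s[i,4],"h",h.round(4),"mid",((r.max(0)+r.min(0))/2)[:2].round(4))
E
```

```text
[149. 104.] 41 h 0.019 mid [0.7215 0.2598]
[131. 110.] 42 h 0.0186 mid [0.7069 0.3007]
[140. 111.] 38 h 0.0183 mid [0.7044 0.2803]
[149. 113.] 38 h 0.0193 mid [0.7024 0.2612]
[158. 113.] 40 h 0.0193 mid [0.7005 0.2418]
[346. 147.] 69 h 0.0366 mid [ 0.6254 -0.1636]
[149. 158.] 166 h 0.0325 mid [0.602  0.2566]
[221. 167.] 359 h 0.0422 mid [0.5821 0.1026]
[429. 176.] 202 h 0.0521 mid [ 0.5599 -0.3363]
[219. 216.] 597 h 0.0486 mid [0.4788 0.1076]
[143. 224.] 77 h 0.0398 mid [0.4599 0.2675]
[396. 274.] 484 h 0.0455 mid [ 0.3512 -0.2673]
```

View pics/t4.png

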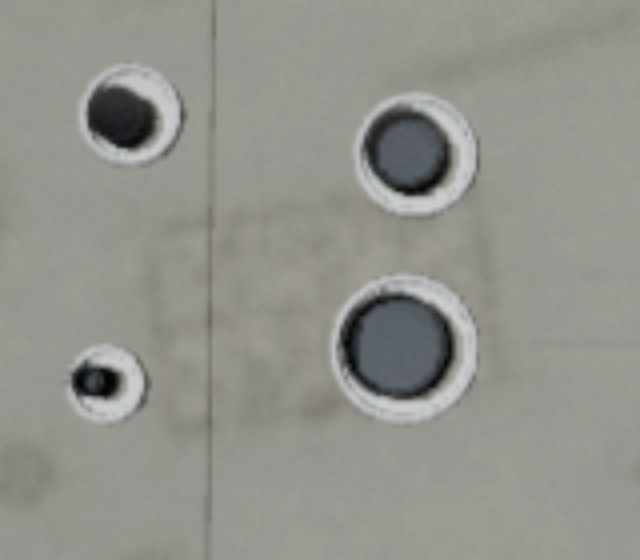

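View pics/s4.png

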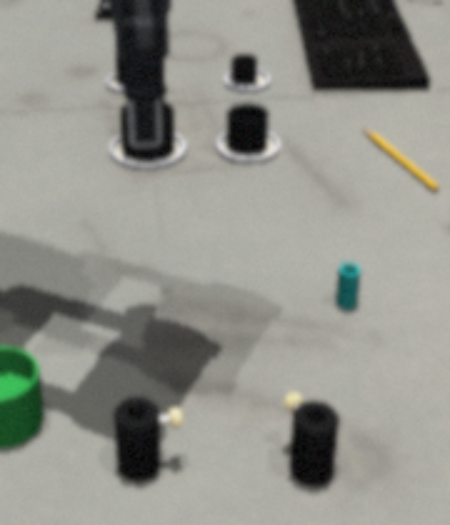

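All four tubes stand upright and centred in their cups, with offsets of about 2 mm or less and tops about 2 mm higher than on the bench, apart from the depth noise. The post holders stand as before, so I'm handing in.

```bash
python3 -c "
from plant import *
print(job_done())"
```

```text
the job is handed in; nothing more can be done
None
```

All four lens tubes stand upright in their matching cups, within about 2 mm of centre in the last top-camera check; the post holders were never touched, and the job was handed in at about 25 s of the 96 s allowed, with no verdict returned.

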